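Snap the lid of the lime box shut all round

TASK

The lid of the clear food box with the limes is not fully shut: the four hinged sections of its rim still stand up. Press round the rim, section by section, until all four have clicked down flush with the lid's corners. Only press: do not pick up, tip or push the box away from where it stands, and leave the spice jar, the bar measure and the mug beside it undisturbed.

Things in the scene. Friction and masses are not known exactly. Their poses are not given: they have to be found in the camera images.
- food_box: Clear box of halved limes with a plain grey lid, 140 (x) x 206 (y) x 60 mm, about 0.8 kg, loose. Origin: centre of its underside; x away from the robot at yaw 0, z up. The lid's sunken panel (top 54 mm high) and 30 mm corner blocks (top 60 mm) are fixed to the box; between the corners the rim is four hinged strips. Each stays shut or up; a shut strip is level with the corner blocks.
- far_rim_pad (a point): Centre of the top of the thumb pad (40 mm along the rim, 16 mm across, 2 mm thick) on the rim strip of the box's long side away from the robot. The strip is 140 mm long, 30 mm wide, hinged at its inner edge, 19 mm from the pad's centre; a 12 mm skirt hangs at its outer edge. The point moves with it: 62 mm above the worktop when shut, 5.5 mm higher when up.
- far_rim (a joint): Hinge of the rim section on the long side away from the robot: 0 = standing up (outer edge about 9 mm too high), 0.30 rad = pressed fully shut and level. It has a snap: pressed on the pad with about 8 N (5 N near its outer edge) it gives way, and past 0.17 rad it clicks shut by itself and stays.
- near_rim_pad (a point): Centre of the top of the thumb pad (40 mm along the rim, 16 mm across, 2 mm thick) on the rim strip of the box's long side nearest the robot. The strip is 140 mm long, 30 mm wide, hinged at its inner edge, 19 mm from the pad's centre; a 12 mm skirt hangs at its outer edge. The point moves with it: 62 mm above the worktop when shut, 5.5 mm higher when up.
- near_rim (a joint): Hinge of the rim section on the long side nearest the robot: 0 = standing up (outer edge about 9 mm too high), 0.30 rad = pressed fully shut and level. It has a snap: pressed on the pad with about 8 N (5 N near its outer edge) it gives way, and past 0.17 rad it clicks shut by itself and stays.
- left_rim_pad (a point): Centre of the top of the thumb pad (40 mm along the rim, 16 mm across, 2 mm thick) on the rim strip of the box's short side on the left (+y). The strip is 74 mm long, 30 mm wide, hinged at its inner edge, 19 mm from the pad's centre; a 12 mm skirt hangs at its outer edge. The point moves with it: 62 mm above the worktop when shut, 5.5 mm higher when up.
- left_rim (a joint): Hinge of the rim section on the short side on the left (+y): 0 = standing up (outer edge about 9 mm too high), 0.30 rad = pressed fully shut and level. It has a snap: pressed on the pad with about 8 N (5 N near its outer edge) it gives way, and past 0.17 rad it clicks shut by itself and stays.
- right_rim_pad (a point): Centre of the top of the thumb pad (40 mm along the rim, 16 mm across, 2 mm thick) on the rim strip of the box's short side on the right (-y). The strip is 74 mm long, 30 mm wide, hinged at its inner edge, 19 mm from the pad's centre; a 12 mm skirt hangs at its outer edge. The point moves with it: 62 mm above the worktop when shut, 5.5 mm higher when up.
- right_rim (a joint): Hinge of the rim section on the short side on the right (-y): 0 = standing up (outer edge about 9 mm too high), 0.30 rad = pressed fully shut and level. It has a snap: pressed on the pad with about 8 N (5 N near its outer edge) it gives way, and past 0.17 rad it clicks shut by itself and stays.
- spice_jar: Bystander: glass spice jar with a green cap, 46 mm across, 106 mm tall, loose, to the left of the box. Origin: centre of its underside.
- measure: Bystander: waisted double-cone bar measure, 47 mm across, 100 mm tall, loose, behind the box. Origin: centre of its underside.
- mug: Bystander: two-tone mug with a handle, 87x117x91 mm, loose, behind the box. Origin: centre of its underside.
Things that resemble listed ones, but are neither listed nor needed, are in the scene too. There is more than one size of the food_box; the job needs the larger.

How it is judged:
At the end, for the whole second after the job is handed in: All four rim sections are shut (each joint above 0.25 rad), and the box stands level and at rest within 40 mm of where it was; the jar, the measure and the mug stand upright within 30 mm of where they were (value of joint each of far_rim, near_rim, left_rim, right_rim above 0.25 rad and distance of food_box from where it was at the start of the episode below 0.04 m and angle between food_box's own z axis and vertical below 0.05 rad and linear speed of food_box below 0.02 m/s and distance of each of spice_jar, measure, mug from where it was at the start of the episode below 0.03 m and angle between each of spice_jar, measure, mug's own z axis and vertical below 0.1 rad); the robot touches nothing.
It fails at once if the box is lifted (more than 12 mm) (height (world z) of food_box above 0.012 m).
It fails at once if the box is tipped (more than 0.15 rad) (angle between food_box's own z axis and vertical above 0.15 rad).
It fails at once if the box is pushed more than 40 mm away (distance of food_box from where it was at the start of the episode above 0.04 m).
It fails at once if a bystander is moved (30 mm), lifted or knocked over (distance of any of spice_jar, measure, mug from where it was at the start of the episode above 0.03 m or angle between any of spice_jar, measure, mug's own z axis and vertical above 0.4 rad).
It also fails if it takes over 48 s, if anything falls off the work surface, if the arm or the gripper's body presses on something with over 40 N, if the wrist force passes 120 N, or if a joint passes its speed limit or range.

ROBOT

A 6-joint arm with a two-finger parallel gripper is mounted at the origin on a cart in front of the work surface, level with it; the furniture and walls round the work are solid. World frame = base frame: x ahead of the robot, y to its left, z up, the work surface at z = 0. Lengths are in m, angles in rad, forces in N, time in s.
With the tool pointing down it reaches from about 0.375 to 0.9 m from the base axis. Payload 3.1 kg.
Tool frame: the origin (TCP) lies at the very end of the fingers, on their centre line; the grasp point (between the pads) lies 19 mm behind it (manip.hold_point_z is the distance from the TCP to the grasp point, in m); y points along the fingers, z is the direction in which the jaws open and shut, and the axes are right-handed (so a half turn about y gives the same grasp; the last joint's range is limited). The gripper opens to 85 mm and grips with 20 to 120 N. Pads are 22 mm wide; open, the fingers measure 114 mm over their backs; the gripper's body (76 mm by 85 mm) begins 54 mm behind the grasp point. The pads swing forward as they close: fully open they stand 13 mm farther back than shut.
Start: joints at [-1.435, 0.527, 1.433, -0, 1.181, -0.178], TCP at [0.194, -0.594, 0.231] pointing down, gripper open.
Joint ranges: [-3.08, 3.08], [-0.75, 2.2], [0.22, 2.44], [-1.43, 4.57], [0, 2.65], [-2.85, 2.85]. Speed limits (rad/s): [2.79, 2.79, 3.14, 3.14, 3.14, 3.14].

INTERFACE

Orientations are given as a unit quaternion [x, y, z, w].
In Python, from station import manip, eyes, workorder gives the robot as it stands. The module is installed in compiled form; this text tells all that it offers.
- The arm moves only by the shell command python3 -m jog 'ROWS' [OPENING] [FORCE]. ROWS is JSON, a list of rows, each a list of 2 entries, a list of its own where there are three numbers: the shift along the tool's x, y, z in cm, then the turn about the tool's y in rad. A call has 1 to 20 rows; each row is the pose to reach, as a shift and turn from the pose commanded when the call began, along the tool's axes at that moment; what a row does not reach only later rows make up. A row lasts 1/12 s, in which the tool goes at most 41.7 mm and 7.16 degrees, less where a joint would pass 70% of its speed; a pose out of reach is approached as far as the arm can. A call with a gripper value outside its range is refused whole. OPENING is the finger opening in cm, from 0 to 8.54, set as the call begins (- or left out, the last holds). The fingers move at their own pace and stop on an object; FORCE is the grip in N (left out, the last holds). Time passes only in rows, so rows that repeat a pose let the fingers close. It gives the time, the measured TCP pose, the force and the opening at its end, in the units of the state.
- manip.sense(): the state, without advancing time (a new reading comes with each control period).
- eyes.snapshot(name): name is "scene" or "top" or "wrist"; returns a dict with "frame" (400x640x3 uint8, red, green, blue), "vfov" (degrees; the focal length in pixels is half the picture's height over the tangent of half this angle, whatever the lens; pixels are square), "cx", "cy" (the principal point, pixels), "rvec" (rotation vector, rad) and "tvec" (3), from world to camera coordinates, as OpenCV has them. Camera axes: x right, y down, z forward; pixel columns grow to the right and rows downward; lengths in m; the calibration is good to about 2 mm. The wrist camera is an equidistant fisheye: a pixel r from the principal point sees the ray r / f radians off the axis. A picture is of the moment at which its call begins. There is no depth.
- workorder.sign_off(): hands the job in, once; it reports no verdict.
The state is a dict: "t": time; "q": joint angles; "qd": joint speeds; "tau": joint torques, N m; "tcp_pos": TCP position; "tool_rot": TCP orientation; "force": force on the tool from outside, world axes, zero at the start; "ft_torque": the same for the moment, N m; "finger_gap": opening from 0.0 (shut) to 1.0 (fully open).
Only numpy, scipy, OpenCV 4.12 (cv2) and the standard library are available. Lean on these libraries where they do the work, as an engineer would, in place of code of your own. Each camera call takes 0.05 s, during which the arm holds its last target. There are 200 camera calls.

## Working session

There is one attempt and no reset: what is moved stays moved. The work goes in short steps, Python scripts to look and compute and a shell command to move; the robot and the scene stay as the last step left them, time stands still between calls to the robot, and variables do not carry over. Pictures are saved under pics/ and viewed, about 8 in all and at most 12, crops included, and the job is handed in when it is done.

```bash
mkdir -p pics; cat > h.py <<'E'
import numpy as np,cv2
from station import manip,eyes,workorder
def snap(n,f):
    s=eyes.snapshot(n); cv2.imwrite('pics/'+f,s['frame'][:,:,::-1]); np.save('pics/'+f+'.npy',{k:v for k,v in s.items()},allow_pickle=True); return s
def cam(s):
    R=cv2.Rodrigues(np.array(s['rvec'],float))[0];t=np.array(s['tvec'],float).ravel();f=200/np.tan(np.radians(s['vfov'])/2);return R,t,f
def ray(s,u,v,z):
    R,t,f=cam(s);d=R.T@np.array([(u-s['cx'])/f,(v-s['cy'])/f,1]);c=-R.T@t
    return c+d*(z-c[2])/d[2]
def proj(s,p):
    R,t,f=cam(s);q=R@np.array(p)+t;return s['cx']+f*q[0]/q[2],s['cy']+f*q[1]/q[2]
def load(f): return np.load('pics/'+f+'.npy',allow_pickle=True).item()
E
python3 - <<'E'
from h import *
for n in('top','scene'):
    s=snap(n,n+'1.png');R,t,f=cam(s);print(n,s['vfov'],-R.T@t)
m=manip.sense();print(m)
from scipy.spatial.transform import Rotation as Q
print(Q.from_quat(m['tool_rot']).as_matrix())
E
```

```text
top 52.11101452298466 [ 0.41530276 -0.25556215  0.91050565]
scene 42.41787923673365 [-0.01863693 -1.29195244  0.65243854]
{'t': 0.1, 'q': array([-1.43447158e+00,  5.28363519e-01,  1.43380351e+00,  2.52817319e-05,
        1.18141822e+00, -1.78463453e-01]), 'qd': array([-7.48759150e-04, -1.35274453e-03, -3.10669020e-03, -6.92873451e-05,
       -1.21705714e-03, -5.75460960e-04]), 'tau': array([ 3.77212982e-04, -4.43303990e+01, -1.78586876e+01, -1.32184891e-04,
        3.89378562e-03,  1.49207409e-05]), 'tcp_pos': array([ 0.19347442, -0.5936037 ,  0.2304281 ]), 'tool_rot': array([-0.11080897,  0.69907065, -0.69766233,  0.11085518]), 'force': array([-0.04891608,  0.00618113, -0.70587761]), 'ft_torque': array([-0.00133001, -0.00032754, -0.01369993]), 'finger_gap': 0.9964084890263469}
[[-9.50865002e-01 -2.47626076e-04  3.09605697e-01]
 [-3.09605567e-01  1.97727894e-03 -9.50863020e-01]
 [-3.76718345e-04 -9.99998015e-01 -1.95679176e-03]]
```

View pics/top1.png

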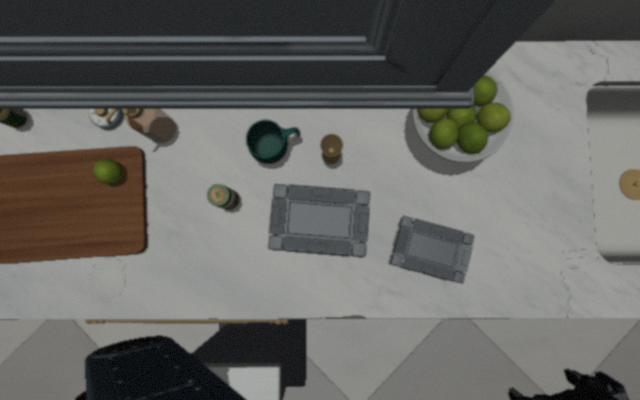

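View pics/scene1.png

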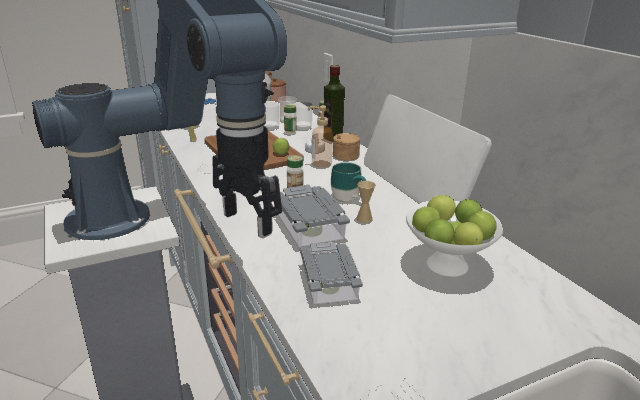

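The top view shows the larger box centred near (320,220). The jar is at (222,196), the mug at (268,140), the measure at (332,148) and the smaller box at (432,248). I'll zoom in for the corners.

```bash
python3 - <<'E'
from h import *
im=cv2.imread('pics/top1.png')[110:270,190:390]
im=cv2.convertScaleAbs(im,alpha=1.5)
cv2.imwrite('pics/c1.png',cv2.resize(im,None,fx=4,fy=3.75,interpolation=cv2.INTER_CUBIC))
s=load('top1.png')
c=[(274.,184),(370,189),(366,256),(269,249)]
P=np.array([ray(s,u,v,.06)[:2] for u,v in c]);print(P.round(3),P.mean(0),np.linalg.norm(P-np.roll(P,-1,0),axis=1))
for n,u,v,z in(('jar',219,196,.1),('mug',267,140,.09),('meas',331,147,.1)):print(n,ray(s,u,v,z).round(3))
E
```

```text
[[ 0.536 -0.151]
 [ 0.525 -0.352]
 [ 0.386 -0.342]
 [ 0.4   -0.142]] [ 0.46172686 -0.24706236] [0.20159914 0.13954137 0.20061436 0.13569137]
jar [ 0.506 -0.047  0.1  ]
mug [ 0.622 -0.14   0.09 ]
meas [ 0.605 -0.27   0.1  ]
```

View pics/c1.png

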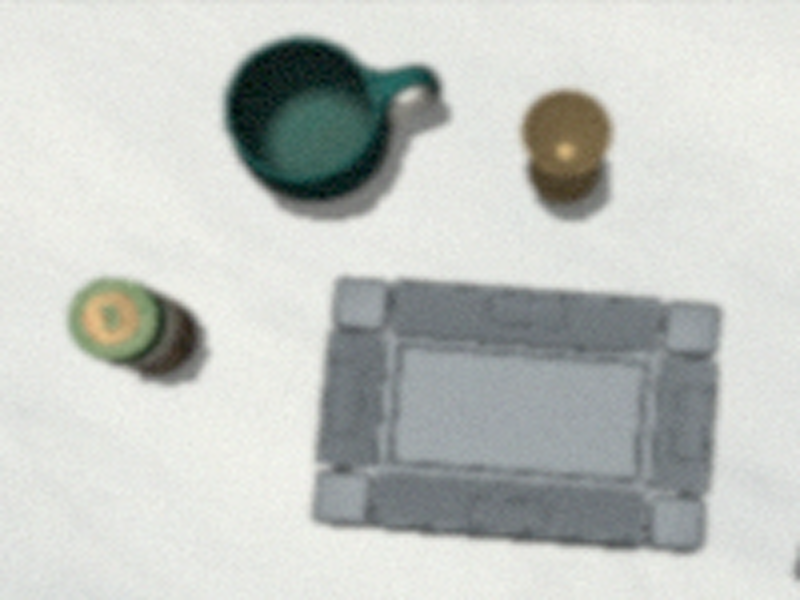

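The corners give centre ≈ (0.461, −0.247) and yaw ≈ −0.06, and the sizes agree with those given. So the pads are near (0.402, −0.244), far (0.520, −0.250), left (0.467, −0.155) and right (0.455, −0.339). I'll move above the near pad with the fingers shut and a +0.37 rad turn.

```bash
python3 -m jog '[[[-1,0,-0.9],0],[[-3,0,-2.6],0.03],[[-5.5,0,-4.8],0.06],[[-8,0,-7],0.1],[[-10.5,0,-9.2],0.13],[[-13,0,-11.4],0.16],[[-15.5,0,-13.6],0.19],[[-18,0,-15.7],0.22],[[-20.5,0,-17.9],0.25],[[-23,0,-20.1],0.28],[[-25.5,1,-22.3],0.31],[[-27.5,3,-24.1],0.34],[[-29,5,-25.4],0.36],[[-30,7,-26.2],0.37],[[-30.5,9,-26.7],0.37],[[-30.7,10.5,-26.8],0.37],[[-30.7,11.5,-26.8],0.37],[[-30.7,12,-26.8],0.37],[[-30.7,12,-26.8],0.37],[[-30.7,12,-26.8],0.37]]' 0 40
python3 - <<'E'
from h import *
s=snap('wrist','w1.png');snap('top','t2.png');m=manip.sense();print(m)
from scipy.spatial.transform import Rotation as Q
print(Q.from_quat(m['tool_rot']).as_matrix().round(3))
E
```

```text
t: 1.77
tcp_pos: [0.4024, -0.244, 0.1115]
tool_rot: [0.019, 0.707, -0.707, -0.02]
force: [-0.5, 0.3, 0.6]
finger_gap: -0.001
{'t': 1.8667, 'q': array([-7.83714440e-01,  5.25460186e-01,  1.92267921e+00,  4.45041638e-05,
        6.92007765e-01,  8.42481625e-01]), 'qd': array([-0.00104602, -0.0033776 , -0.0035717 , -0.00042136, -0.00033921,
       -0.00207004]), 'tau': array([ 7.54490867e-02, -3.50674796e+01, -8.95015150e+00,  2.92923680e-03,
        1.05786673e-02,  9.12425494e-04]), 'tcp_pos': array([ 0.4027635 , -0.24468353,  0.11200851]), 'tool_rot': array([-0.01997509, -0.70649171,  0.70717829,  0.01921763]), 'force': array([0.14681446, 0.24756405, 0.14825652]), 'ft_torque': array([-0.00367828, -0.0200402 , -0.00879169]), 'finger_gap': -0.0013765179712611885}
[[-0.998  0.001 -0.055]
 [ 0.055 -0.001 -0.998]
 [-0.001 -1.     0.001]]
```

View pics/w1.png

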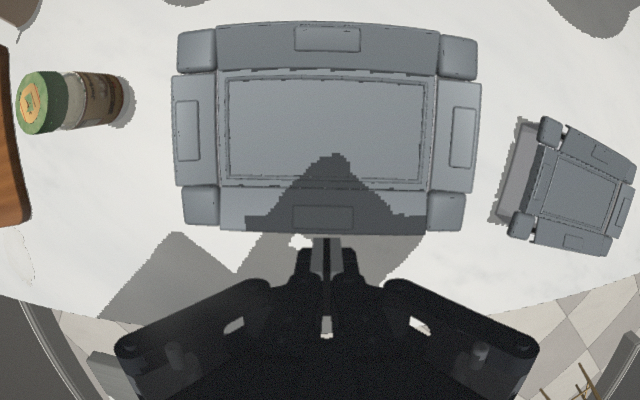

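The wrist view shows the pads at near (323,217), far (328,39), left (187,131) and right (463,136), with the fingertip at (327,240). I'll measure the pads from these pixels and hold them against the top-view estimate.

```bash
python3 - <<'E'
from h import *
s=load('w1.png');R,t,f=cam(s);c=-R.T@t
for n,u,v,z in(('near',323,217,.0675),('far',328,39,.0675),('left',187,131,.0675),('right',463,136,.0675),('tip',327,240,.112)):
    d=np.array([u-s['cx'],v-s['cy']]);r=np.hypot(*d);a=r/f
    w=R.T@np.array([*(d/r*np.sin(a)),np.cos(a)]);print(n,(c+w*(z-c[2])/w[2]).round(4))
E
```

```text
near [ 0.4063 -0.2415  0.0675]
far [ 0.5167 -0.2507  0.0675]
left [ 0.4685 -0.1575  0.0675]
right [ 0.4554 -0.3342  0.0675]
tip [ 0.4099 -0.2441  0.112 ]
```

Both estimates agree to within about 4 mm. Next is the near rim press.

```bash
python3 -m jog '[[[0,1,0],0],[[0,2,0],0],[[0,3,0],0],[[0,3.7,0],0],[[0,4,0],0],[[0,4.2,0],0],[[0,4.4,0],0],[[0,4.6,0],0],[[0,4.7,0],0],[[0,4.8,0],0],[[0,4.9,0],0],[[0,5,0],0],[[0,5,0],0]]'
```

```text
t: 2.95
tcp_pos: [0.4029, -0.2446, 0.062]
tool_rot: [-0.02, -0.707, 0.707, 0.019]
force: [-0.9, 0.6, 6.2]
finger_gap: -0.003
```

```bash
python3 -m jog '[[[0,0.1,0],0],[[0,0.15,0],0],[[0,0.15,0],0]]'
python3 -m jog '[[[0,-1,0],0],[[0,-2.5,0],0],[[0,-4,0],0],[[-2,-4.5,0],0],[[-5,-4.5,0],0],[[-8,-4.5,0],0],[[-10.5,-4.5,0],0],[[-11.6,-4,0],0],[[-11.7,-3,0],0],[[-11.7,-2,0],0],[[-11.7,-1.3,0],0],[[-11.7,-1,0],0],[[-11.7,-0.7,0],0],[[-11.7,-0.5,0],0],[[-11.7,-0.3,0],0],[[-11.7,-0.1,0],0],[[-11.7,0,0],0],[[-11.7,0,0],0]]'
```

```text
t: 3.2
tcp_pos: [0.4029, -0.2447, 0.0618]
tool_rot: [-0.02, -0.706, 0.707, 0.019]
force: [-3.0, 1.2, 19.6]
finger_gap: 0.0
t: 4.7
tcp_pos: [0.5188, -0.2511, 0.0619]
tool_rot: [-0.019, -0.707, 0.707, 0.02]
force: [-2.5, 0.8, 14.2]
finger_gap: 0.001
```

Force rose firmly at 62 mm on both, as it should on a shut strip. Next are left and then right.

```bash
python3 -m jog '[[[0,-1,0],0],[[0,-2.5,0],0],[[0,-4,0],0],[[1,-4.5,-1.7],0],[[2.5,-4.5,-4],0],[[4,-4.5,-6.5],0],[[5.3,-4.5,-8.7],0],[[5.7,-4,-9.3],0],[[5.7,-3,-9.3],0],[[5.7,-2,-9.3],0],[[5.7,-1.3,-9.3],0],[[5.7,-1,-9.3],0],[[5.7,-0.7,-9.3],0],[[5.7,-0.5,-9.3],0],[[5.7,-0.3,-9.3],0],[[5.7,-0.1,-9.3],0],[[5.7,0,-9.3],0],[[5.7,0,-9.3],0]]'
python3 -m jog '[[[0,-1,0],0],[[0,-2.5,0],0],[[0,-4,0.5],0],[[0,-4.5,3],0],[[0.1,-4.5,6],0],[[0.2,-4.5,9],0],[[0.2,-4.5,12],0],[[0.2,-4.5,15],0],[[0.2,-4.3,17.5],0],[[0.2,-3.5,18.3],0],[[0.2,-2.3,18.3],0],[[0.2,-1.3,18.3],0],[[0.2,-1,18.3],0],[[0.2,-0.7,18.3],0],[[0.2,-0.5,18.3],0],[[0.2,-0.3,18.3],0],[[0.2,-0.1,18.3],0],[[0.2,0,18.3],0],[[0.2,0,18.3],0]]'
```

```text
t: 6.2
tcp_pos: [0.4677, -0.1554, 0.0618]
tool_rot: [-0.02, -0.706, 0.707, 0.019]
force: [-2.6, -0.3, 17.2]
finger_gap: 0.001
t: 7.78
tcp_pos: [0.4555, -0.3363, 0.0619]
tool_rot: [0.019, 0.707, -0.707, -0.019]
force: [-1.3, 2.7, 13.7]
finger_gap: -0.001
```

```bash
python3 -m jog '[[[0,-1,0],0],[[0,-2.5,0],0],[[0,-4,0],0],[[1,-5,-2],0],[[2.5,-5,-4.5],0],[[4,-5,-7],0],[[5.3,-5,-9],0],[[5.3,-5,-9],0],[[5.3,-5,-9],0],[[5.3,-5,-9],0]]'
python3 - <<'E'
from h import *
s=snap('wrist','w2.png');snap('scene','s2.png')
a=cv2.imread('pics/s2.png')[170:260,250:400];cv2.imwrite('pics/s2c.png',cv2.resize(a,None,fx=5,fy=5,interpolation=cv2.INTER_CUBIC))
E
```

```text
t: 8.62
tcp_pos: [0.4085, -0.2454, 0.1102]
tool_rot: [-0.02, -0.706, 0.707, 0.019]
force: [0.5, -0.1, 0.9]
finger_gap: -0.006
```

View pics/w2.png

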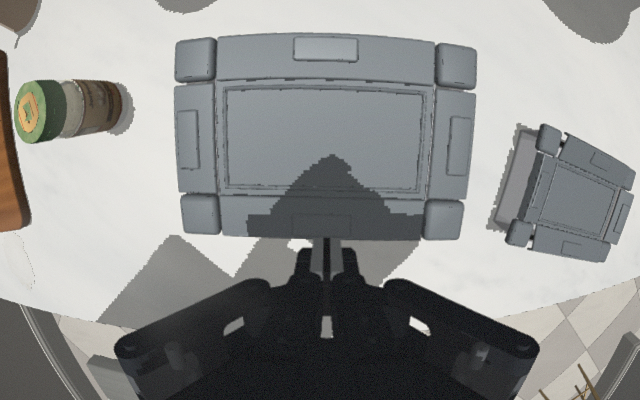

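View pics/s2c.png

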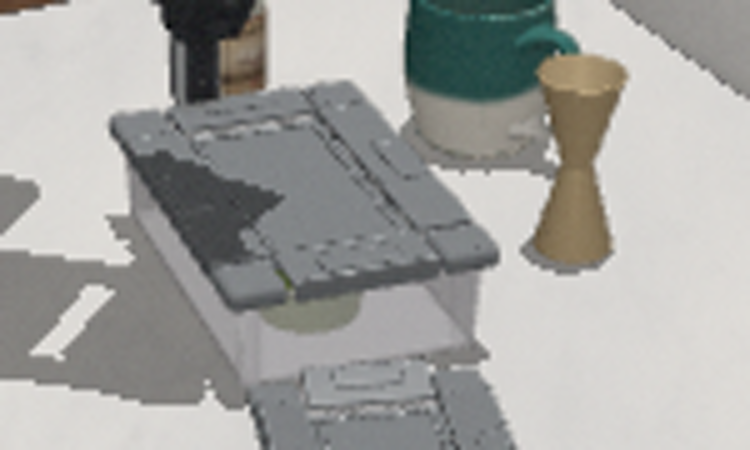

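All four strips now line up with the corner blocks. The left strip's edge is at column 175 and the right at 475, the same as the corner blocks. The far pad is at (326,49), and the near edge (row 240) is level with its corners. The neighbours haven't moved and the tool is clear, so I'm handing in.

```bash
python3 -c "
from station import workorder;print(workorder.sign_off())"
```

```text
the job is handed in; nothing more can be done
None
```

I pressed the near, far, left and right rim sections in turn with the closed fingertips, and all four now look shut. I handed the job in at about 9 s of the 48 s allowed.

- **Presses:** each one met a firm stop at 62 mm, the height given for a shut pad. Forces at the end of the presses were 14–20 N, well under the limits.
- **Final pictures:** the wrist and scene views show all four strips flush with the corner blocks and the box standing level where it was. The near strip was partly in the gripper's shadow, so for that one I relied mostly on the press reading.
- **Bystanders:** the jar, measure and mug are upright and, by eye, where they were. I did not measure their final positions.
- **Measurements:** the top-view and wrist-view pad positions differed by about 4–5 mm, which was small enough for pressing. No check failed, and the hand-in reports no verdict.

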